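# Point out the cornflower thimble for the open bin

### The job

Show a helper which thimble goes into the tilting bin. First push the smoked-glass bin so that it rocks all the way forward to its stop and stays open; then point from straight above at the porcelain thimble painted with blue cornflowers on the glass shelf, fingertips two or three centimetres over its crown, stay there for at least three seconds, and finish still pointing at it. Do not touch any thimble, pick nothing up, and leave everything else standing where it is.

Things in the scene. Friction and masses are not known exactly. Their poses are not given: they have to be found in the camera images.
- cornflower_thimble: White porcelain thimble, 23 mm across the foot, tapering to 13 mm, 28 mm tall, loose, standing mouth down on the shelf; origin at the centre of its underside, z up. Blue flowers round its side, a blue band at the foot and a blue flower on the crown. This is the one to point at.
- cornflower_crown (a point): The middle of the crown (top) of the cornflower thimble, 28 mm above its underside.
- pewter_thimble: Dark grey pewter thimble, 23 mm across the foot, tapering to 13 mm, 28 mm tall, loose, standing mouth down on the shelf; origin at the centre of its underside, z up. Dimpled crown. Leave alone.
- poppy_thimble: White porcelain thimble, 23 mm across the foot, tapering to 13 mm, 28 mm tall, loose, standing mouth down on the shelf; origin at the centre of its underside, z up. Painted with red flowers and a red band. Leave alone.
- copper_thimble: Copper-coloured thimble, 23 mm across the foot, tapering to 13 mm, 28 mm tall, loose, standing mouth down on the shelf; origin at the centre of its underside, z up. Dimpled. Leave alone.
- darning_egg: Brass darning egg, 45 mm across, 60 mm tall, loose, standing on its flattened end at the back of the shelf; origin at the centre of its underside. Leave alone.
- ring_box: Walnut ring box, 55 x 55 x 44 mm, loose, shut, at the back of the shelf; origin at the centre of its underside. Leave alone.
- loupe: Black round loupe, 38 mm across, 22 mm tall, loose on the table between the robot and the shelf; origin at the centre of its underside. Leave alone.
- shelf: Fixed frosted glass shelf, 220 (x) x 360 (y) x 10 mm on short brass feet, its top 50 mm above the table; origin on the table under its centre. The four thimbles stand in a row, in any order, along its front (-x) part, about 90 mm apart.
- bin_stand: Fixed stand of the tilting bin: walnut foot 120 x 160 x 8 mm with two brass cheeks, 68 mm either side of the middle (own y), up to 92 mm above the table. Origin on the table under the pivot pin; its own -x is the bin's front, toward the robot. The pivot pin runs along its own y, 78 mm above the table.
- bin (a joint): Tilt of the smoked-glass bin (open-topped, 100 x 110 x 90 mm, centred on the pivot pin, 4 mm walls) in rad: 0 upright, growing as its top rocks forward (to the stand's -x), 0.6 at its stop. A stiff pivot holds it wherever it is left; 2 to 4 N down on the lip moves it. Beyond the stop it is rigid.
- bin_lip (a point): Middle of the upper face of the brass lip along the top front edge of the bin: a flat tongue 80 mm wide (y), about 30 mm deep (x), 4 mm thick, standing out forward from the rim. With the bin upright it is 65 mm in front of the pivot pin and 45 mm above it, and it turns with the bin: at the stop it is 79 mm in front of the pin and level with it. Its frame is the bin's: x to the back, z up out of the bin's mouth. Pressing down here rocks the bin forward.
Mind the look-alikes: they are no part of the job. Leave any purple look-alike of the bin_stand alone.

How it is judged (in metres and radians):
On the way, in this order (a step that is already met when the one before it is completed fails the run):
1. the bin has been rocked forward to its stop (value of joint bin above 0.53 rad), for 0.2 s.
2. pointing from straight above at the cornflower thimble for three seconds, the bin still open (horizontal distance between the grasp point and cornflower_thimble below 0.016 m and z of the grasp point in the frame of cornflower_thimble between 0.046 and 0.1 m and value of joint bin above 0.53 rad), for 2.7 s.
At the end, for the whole second after the job is handed in: Bin tilted over 0.53 of its 0.6 rad; grasp point between the pads within 16 mm horizontally of the cornflower thimble and 46 to 100 mm above its underside (tips about 0 to 50 mm over the crown), no contact; thimbles, egg, ring box and loupe within 6 mm of where they started (all of step 2 and distance of each of pewter_thimble, cornflower_thimble, poppy_thimble, copper_thimble, darning_egg, ring_box, loupe from where it was at the start of the episode below 0.006 m); the robot touches nothing.
It fails at once if a thimble was touched (contact force between any of the fingers, the arm and pewter_thimble above 0.1 N or contact force between any of the fingers, the arm and cornflower_thimble above 0.1 N or contact force between any of the fingers, the arm and poppy_thimble above 0.1 N or contact force between any of the fingers, the arm and copper_thimble above 0.1 N).
It fails at once if something standing on the shelf or table was shifted, lifted or tipped (distance of any of pewter_thimble, cornflower_thimble, poppy_thimble, copper_thimble, darning_egg, ring_box, loupe from where it was at the start of the episode above 0.008 m or angle between any of pewter_thimble, cornflower_thimble, poppy_thimble, copper_thimble, darning_egg, ring_box, loupe's own z axis and vertical above 0.3 rad).
It also fails if it takes over 40 s, if anything falls off the work surface, if the arm or the gripper's body presses on something with over 40 N, if the wrist force passes 120 N, or if a joint passes its speed limit or range.

### The arm

A 6-joint arm with a two-finger parallel gripper is mounted at the origin on the work surface. World frame = base frame: x ahead of the robot, y to its left, z up, the work surface at z = 0. Lengths are in mm, angles in rad, forces in N, time in s.
With the tool pointing down it reaches from about 400 to 925 mm from the base axis. Payload 12.5 kg.
Tool frame: the origin (TCP) lies on the centre line of the jaws, within the pads' length; the fingertips stand 25 mm ahead of it and the grasp point (between the pads) lies 6 mm ahead of it (env.tip_extent is the distance from the TCP to the fingertips, in mm); x points along the fingers, z is the direction in which the jaws open and shut, and the axes are right-handed (so a half turn about x gives the same grasp; the last joint's range is limited). The gripper opens to 95 mm and grips with 3 to 60 N. Pads are 20 mm wide; open, the fingers measure 119 mm over their backs; the gripper's body (75 mm by 180 mm) begins 59 mm behind the grasp point.
Start: joints at [1.202, 0.491, 1.559, -0, 1.092, -0.106], TCP at [162.347, 603.562, 239.661] pointing down, gripper open.
Joint ranges: [-3.1, 3.1], [-0.84, 2.19], [0.05, 2.79], [-1.13, 4.28], [0.06, 2.93], [-2.69, 2.69]. Speed limits (rad/s): [2.22, 2.22, 2.79, 3.14, 3.14, 3.14].

### API

Orientations are given as [roll, pitch, yaw] about the fixed x, y, z axes, in that order (R = Rz(yaw) Ry(pitch) Rx(roll)).
In Python, from cell import env gives the robot as it stands.
- The arm moves only by the tool step_arm, never from a script. Its argument "rows" is a list of rows, each a list of 6 numbers: the shift along the tool's x, y, z in mm, then the turn, a rotation vector about the tool's x, y, z in rad. In form: [[x, y, z, wx, wy, wz], ...]. A call has 1 to 8 rows; each row shifts and turns the pose as measured when the row begins, along the tool's axes as they then stand; what a row does not reach is not made up. A row lasts 1/8 s, in which the tool goes at most 62.5 mm and 10.7 degrees, less where a joint would pass 70% of its speed; a pose out of reach is approached as far as the arm can. A call is refused whole if a number of a shift passes 62.5 or a number of a turn 0.188, either way. A call with a gripper value outside its range is refused whole. "grip" is the finger opening in mm, from 0 to 95.1, set as the call begins (left out, the last holds). The fingers move at their own pace and stop on an object; the grip force is fixed at half the most. Time passes only in rows, so rows that do not move let the fingers close. It gives the time, the measured TCP pose, the force and the opening at its end, in the units of the state.
- env.state(): the state, without advancing time (a new reading comes with each control period).
- env.read_camera(name): name is "side" or "top"; returns the picture (384x512x3 uint8, red, green, blue); there is no depth.
- env.get_calibration(name): a dict with "fx", "fy", "cx", "cy" (pixels), "D" ([k1, k2, p1, p2, k3] as OpenCV has them; the pictures are not rectified), "pose" (4x4, takes a point from camera to world coordinates). Camera axes: x right, y down, z forward; pixel columns grow to the right and rows downward; lengths in mm; the calibration is good to about 2 mm. A picture is of the moment at which its call begins. get_calibration takes no time and is no camera call.
- env.job_done(): hands the job in, once; it reports no verdict.
The state is a dict: "t": time; "joints": joint angles; "qvel": joint speeds; "tau": joint torques, N m; "eef_pos": TCP position; "tcp_rot": TCP orientation; "ft_force": force on the tool from outside, world axes, zero at the start; "moment": the same for the moment, N m; "opening": opening from 0.0 (shut) to 1.0 (fully open).
Only numpy, scipy, OpenCV 4.12 (cv2) and the standard library are available. Lean on these libraries where they do the work, as an engineer would, in place of code of your own. Each camera call takes 0.05 s, during which the arm holds its last target.

## Working session

There is one attempt and no reset: what is moved stays moved. The work goes in short steps, Python scripts to look and compute and a tool call to move; the robot and the scene stay as the last step left them, time stands still between calls to the robot, and variables do not carry over. Pictures are saved under pics/ and viewed, and the job is handed in when it is done.

Besides the shell and the picture viewer there is one more tool, called after "Call:" as a command line: name --pt "numbers of a row" for each row, then --argument value for the rest. step_arm: Moves the arm, as the interface text tells. Its arguments: {"type":"object","properties":{"rows":{"type":"array","items":{"type":"array","items":{"type":"number"}}},"grip":{"type":"number"}},"required":["rows"]}

```bash
mkdir -p pics; ls; python3 - <<'E'
from cell import env
import cv2,numpy as np
np.set_printoptions(precision=4,suppress=True)
for n in("top","side"):
    im=env.read_camera(n); cv2.imwrite(f"pics/{n}0.png",im[:,:,::-1]); 
    c=env.get_calibration(n); print(n,c)
print(env.state(),env.tip_extent)
E
```

```text
pics
top {'fx': 482.6408469483096, 'fy': 482.6408469483096, 'cx': 260.3756417433206, 'cy': 190.77756031528546, 'D': array([0.0434, 0.    , 0.    , 0.    , 0.    ]), 'pose': array([[  -0.0151,   -0.9908,    0.1346,  295.6061],
       [  -0.9995,    0.0187,    0.026 ,  -43.2137],
       [  -0.0283,   -0.1341,   -0.9906, 1481.9773],
       [   0.    ,    0.    ,    0.    ,    1.    ]])}
side {'fx': 453.486593824565, 'fy': 453.486593824565, 'cx': 250.9583689799451, 'cy': 193.6481071797924, 'D': array([-0.1153,  0.    ,  0.    ,  0.    ,  0.    ]), 'pose': array([[   0.7935,   -0.3653,    0.4868,  -67.4632],
       [  -0.6086,   -0.4859,    0.6273, -738.3975],
       [   0.0074,   -0.794 ,   -0.6079,  781.9059],
       [   0.    ,    0.    ,    0.    ,    1.    ]])}
{'t': 0.1, 'joints': array([ 1.2024,  0.4915,  1.5594,  0.    ,  1.0917, -0.1056]), 'qvel': array([ 0.0006, -0.0002, -0.0006, -0.    ,  0.0009,  0.0002]), 'tau': array([  0.0016, -61.3625, -25.8608,   0.0694,   0.047 ,  -0.0001]), 'eef_pos': array([162.273 , 603.3747, 239.1362]), 'tcp_rot': array([ 3.0312,  1.5698, -1.944 ]), 'ft_force': array([-0.3396, -0.394 ,  0.8811]), 'moment': array([ 0.0534, -0.0391,  0.0215]), 'opening': 1.000878410001807} 25.0
```

View pics/top0.png

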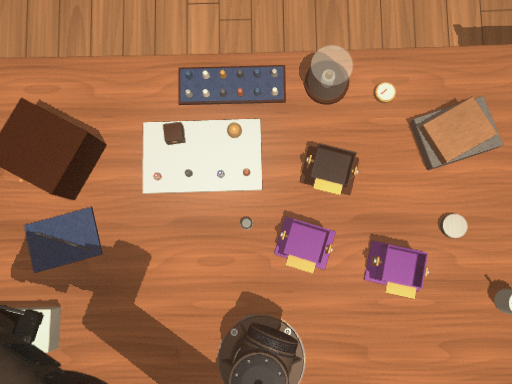

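View pics/side0.png

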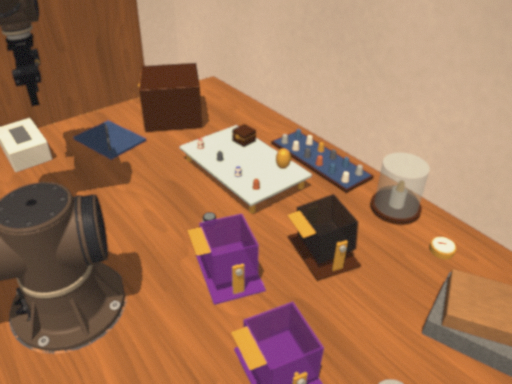

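```bash
cat > h.py <<'E'
import cv2,numpy as np
from cell import env
np.set_printoptions(precision=2,suppress=True)
def ray(n,uv):
    c=env.get_calibration(n); K=np.array([[c['fx'],0,c['cx']],[0,c['fy'],c['cy']],[0,0,1]])
    p=cv2.undistortPoints(np.array([[uv]],float),K,c['D'])[0,0]
    T=c['pose']; return T[:3,3],T[:3,:3]@np.array([p[0],p[1],1])
def onz(n,uv,z):
    o,d=ray(n,uv); return o+d*(z-o[2])/d[2]
def proj(n,P):
    c=env.get_calibration(n); K=np.array([[c['fx'],0,c['cx']],[0,c['fy'],c['cy']],[0,0,1]])
    Ti=np.linalg.inv(c['pose']); return cv2.projectPoints(np.array([P],float),cv2.Rodrigues(Ti[:3,:3])[0],Ti[:3,3],K,c['D'])[0][0,0]
def tri(a,b):
    (o1,d1),(o2,d2)=ray("top",a),ray("side",b)
    s=np.linalg.lstsq(np.c_[d1,-d2],o2-o1,rcond=None)[0]
    p,q=o1+s[0]*d1,o2+s[1]*d2; return (p+q)/2,np.linalg.norm(p-q)
E
python3 - <<'E'
import cv2,numpy as np
t=cv2.imread('pics/top0.png');s=cv2.imread('pics/side0.png')
a=cv2.resize(t[110:210,140:270],None,fx=6,fy=6,interpolation=cv2.INTER_CUBIC)
cv2.imwrite('pics/a.png',a)
b=cv2.resize(s[110:210,180:310],None,fx=6,fy=6,interpolation=cv2.INTER_CUBIC)
cv2.imwrite('pics/b.png',b)
c=cv2.resize(t[130:210,290:370],None,fx=5,fy=5,interpolation=cv2.INTER_CUBIC)
d=cv2.resize(s[190:290,280:380],None,fx=4,fy=4,interpolation=cv2.INTER_CUBIC)
cv2.imwrite('pics/c.png',np.hstack([c,d]))
# lip mask
for n,im in(('top',t),('side',s)):
    h=cv2.cvtColor(im,cv2.COLOR_BGR2HSV); m=cv2.inRange(h,(18,110,120),(32,255,255))
    k,l,st,ce=cv2.connectedComponentsWithStats(m)
    for i in range(1,k):
        if st[i,4]>25: print(n,st[i],ce[i], cv2.minAreaRect(np.argwhere(l==i)[:,::-1].astype(np.float32)))
E
```

```text
top [313 178  30  17 310] [327.5 186. ] ((327.5, 186.00001525878906), (27.649059295654297, 10.914102554321289), 14.03624439239502)
top [286 256  29  18 289] [300.4982699  263.94463668] ((300.3730163574219, 264.037841796875), (28.379287719726562, 10.440048217773438), 17.10272979736328)
top [386 282  30  17 313] [400.55910543 290.02875399] ((400.5646667480469, 289.9588317871094), (29.71947479248047, 10.521127700805664), 12.528807640075684)
side [278 149  12  16 108] [282.75       155.91666667] ((283.67645263671875, 156.2941131591797), (11.641709327697754, 13.824529647827148), 14.03624439239502)
side [289 211  26  27 318] [301.26415094 223.78930818] ((301.0384521484375, 223.80764770507812), (28.012361526489258, 13.035454750061035), 56.3099365234375)
side [189 228  20  26 312] [198.23717949 240.91346154] ((198.31752014160156, 240.7481689453125), (25.887035369873047, 12.559057235717773), 70.01689147949219)
side [436 248  20  10  56] [444.35714286 253.60714286] ((445.7237548828125, 252.7513885498047), (8.514531135559082, 19.02629852294922), 86.98721313476562)
side [334 250  11  16  54] [338.55555556 257.92592593] ((338.62689208984375, 257.53460693359375), (8.507461547851562, 14.208337783813477), 15.255120277404785)
side [234 275   8  16  44] [236.77272727 281.86363636] ((237.5, 282.5), (15.0, 7.0), 90.0)
side [232 328  33  41 614] [248.01954397 347.62540717] ((248.09341430664062, 347.4510498046875), (41.38098907470703, 15.607507705688477), 62.35402297973633)
side [295 374  11   5  27] [299.25925926 375.85185185] ((300.0, 376.0), (4.0, 10.0), 90.0)
```

View pics/a.png

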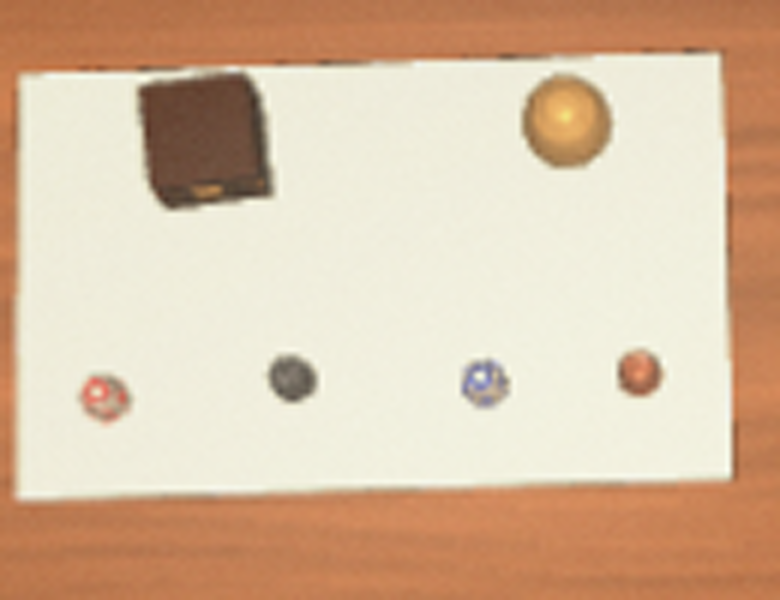

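View pics/b.png

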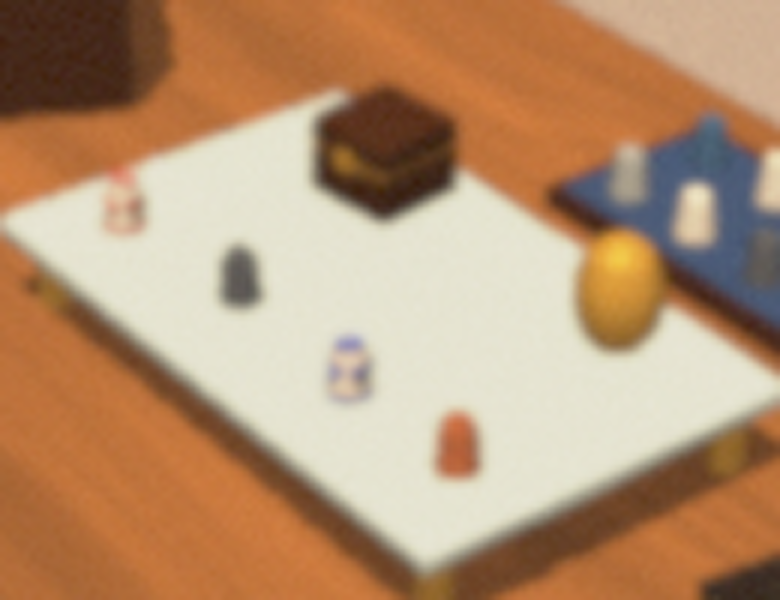

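View pics/c.png

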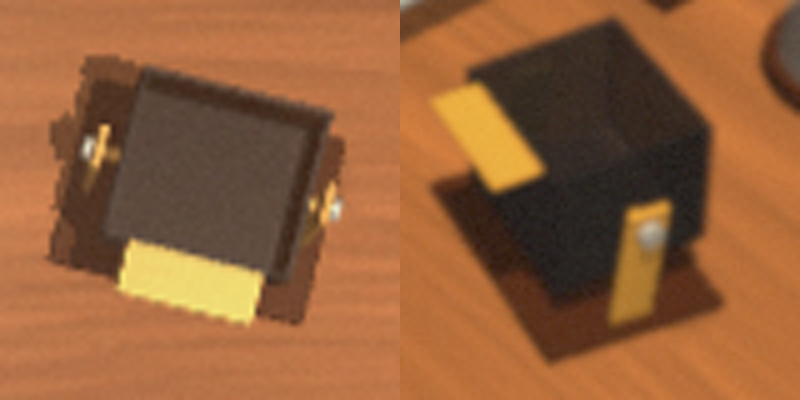

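The cornflower thimble (blue flowers) is third from the left at top (220,173) and side (238,170). The glass bin's lip is at top (327.5,186) and side (301,224).

```bash
python3 - <<'E'
from h import *
t=cv2.imread('pics/top0.png');s=cv2.imread('pics/side0.png')
def blob(im,x0,y0,x1,y1):
    c=im[y0:y1,x0:x1].astype(float); w=np.linalg.norm(c-np.median(c.reshape(-1,3),0),axis=1 if 0 else 2)>35
    y,x=np.nonzero(w); return (x0+(x.min()+x.max())/2,y0+(y.min()+y.max())/2),(x0+x.min(),x0+x.max(),y0+y.min(),y0+y.max())
a=blob(t,210,160,232,186);b=blob(s,228,160,248,182);print(a,b)
print("tri",tri(a[0],b[0])); print("top z60",onz("top",a[0],60),"side z64",onz("side",b[0],64))
for nm,w in(("poppy",(157.4,176.3)),("pewter",(188.8,173)),("copper",(246.6,172)),("eggtop",(234.3,130)),):print(nm,onz("top",w,62))
print("ringbox",onz("top",(174,131),94)); print("loupe",onz("top",(246,222),22))
print("liptri",tri((327.5,186),(301.2,223.8)),onz("top",(327.5,186),123),onz("side",(301.2,223.8),123))
r=[(290+x/5,130+y/5) for x,y in((130,240),(264,272),(251,325),(118,291))]
print("lip corners",[onz("top",p,123) for p in r])
r=[(280+(x-400)/4,190+y/4) for x,y in((480,82),(546,176),(495,192),(430,98))]
print("lip corners side",[onz("side",p,123) for p in r])
# pin ends
print("pins",onz("top",(290+88/5,130+150/5),78),onz("top",(290+336/5,130+210/5),78))
for n,w in(("purple1 lip",(300.4,264)),("purple2",(400.5,290)),("glassdome top",(331,62))):print(n,onz("top",w,123))
from scipy.spatial.transform import Rotation as R
print(R.from_euler('xyz',env.state()['tcp_rot']).as_matrix())
E
```

```text
((np.float64(220.5), np.float64(173.5)), (np.int64(217), np.int64(224), np.int64(170), np.int64(177))) ((np.float64(238.0), np.float64(171.5)), (np.int64(234), np.int64(242), np.int64(166), np.int64(177)))
tri (array([544.67, 112.44,  57.69]), np.float64(2.28322823116646))
top z60 [543.28 112.79  60.  ] side z64 [540.37 104.55  64.  ]
poppy [538.12 301.85  62.  ]
pewter [546.32 207.66  62.  ]
copper [545.94  34.39  62.  ]
eggtop [675.48  70.15  62.  ]
ringbox [667.69 246.44  94.  ]
loupe [399.37  40.12  22.  ]
liptri (array([ 493.13, -200.13,  108.88]), np.float64(1.9458203232483742)) [ 490.32 -197.92  123.  ] [ 482.26 -211.85  123.  ]
lip corners [array([ 513.91, -166.18,  123.  ]), array([ 494.06, -241.14,  123.  ]), array([ 463.97, -232.71,  123.  ]), array([ 484.78, -158.52,  123.  ])]
lip corners side [array([ 511.3 , -176.07,  123.  ]), array([ 486.06, -256.46,  123.  ]), array([ 455.57, -249.06,  123.  ]), array([ 479.08, -169.52,  123.  ])]
pins [ 575.42 -147.17   78.  ] [ 536.52 -290.95   78.  ]
purple1 lip [ 273.11 -115.55  123.  ]
purple2 [ 199.8  -385.91  123.  ]
glassdome top [ 856.33 -219.83  123.  ]
[[-0.   -0.97  0.26]
 [-0.    0.26  0.97]
 [-1.    0.   -0.  ]]
```

Call:
step_arm --pt "-3 -45 -27 0 0 0" --pt "-3 -45 -27 0 0 0" --pt "-3 -45 -27 0 0 0" --pt "-3 -45 -27 0 0 0" --pt "-3 -45 -27 0 0 0" --pt "-3 -45 -27 0 0 0" --pt "-3 -45 -27 0 0 0" --pt "-3 -45 -27 0 0 0" --grip 0

```text
t: 1.1
eef_pos: [460.0, 294.1, 261.6]
tcp_rot: [2.752, 1.566, -2.218]
ft_force: [0.6, 0.8, 1.2]
opening: 0.217
```

Call:
step_arm --pt "0 -17 -58 0 0 0" --pt "0 -17 -58 0 0 0" --pt "0 -17 -58 0 0 0" --pt "0 -17 -58 0 0 0" --pt "0 -17 -58 0 0 0" --pt "0 -17 -58 0 0 0" --pt "0 -17 -58 0 0 0" --pt "0 -17 -58 0 0 0"

```text
t: 2.1
eef_pos: [473.8, -204.2, 262.2]
tcp_rot: [2.668, 1.566, -2.3]
ft_force: [1.6, 0.5, 0.4]
opening: 0.004
```

```bash
python3 - <<'E'
from h import *
from scipy.spatial.transform import Rotation as R
s=env.state(); M=R.from_euler('xyz',s['tcp_rot']).as_matrix()
print(M, s['joints'],s['eef_pos'],s['opening'])
print("to (480,-199,160)",M.T@(np.array([480,-199,160])-s['eef_pos']))
T=np.array([[0,-.966,.258],[0,.258,.966],[-1,0,0]])
print(R.from_matrix(M.T@T).as_rotvec())
E
```

```text
[[-0.   -0.97  0.25]
 [-0.    0.25  0.97]
 [-1.    0.   -0.  ]] [-0.53  0.31  1.79 -0.01  1.04 -1.84] [ 473.84 -204.2   262.19] 0.0035013700007984604
to (480,-199,160) [102.15  -4.87   7.03]
[ 0. -0. -0.]
```

Call:
step_arm --pt "25 -2 3 0 0 0" --pt "25 -2 3 0 0 0" --pt "25 -1 2 0 0 0" --pt "20 0 0 0 0 0" --pt "0 0 0 0 0 0"

```text
t: 2.72
eef_pos: [479.6, -203.2, 163.3]
tcp_rot: [2.454, 1.565, -2.522]
ft_force: [-0.3, 0.0, 1.3]
opening: 0.006
```

```bash
python3 - <<'E'
from h import *
s=env.state();print(s['eef_pos'],s['ft_force'])
t=env.read_camera("top")[:,:,::-1];u=env.read_camera("side")[:,:,::-1]
c=cv2.resize(t[120:220,270:370],None,fx=4,fy=4,interpolation=cv2.INTER_CUBIC)
d=cv2.resize(u[170:290,260:360],None,fx=4,fy=4,interpolation=cv2.INTER_CUBIC)[:400]
cv2.imwrite('pics/p1.png',np.hstack([c,d]))
E
```

```text
[ 479.6  -203.2   163.29] [-0.31  0.02  1.34]
```

View pics/p1.png

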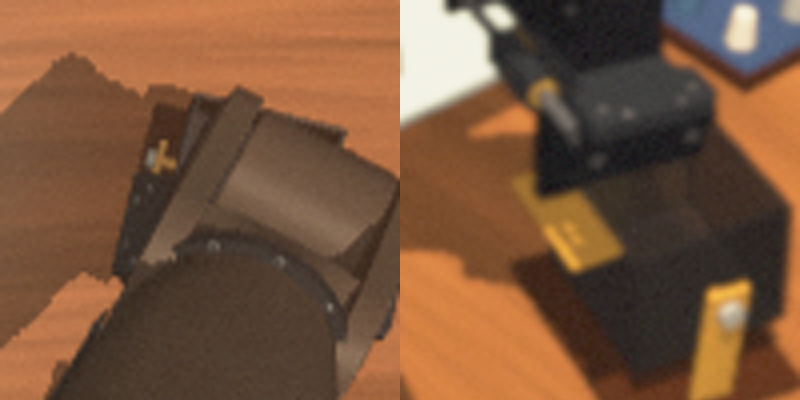

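```bash
python3 - <<'E'
from h import *
p=lambda P:(proj("side",P)-[260,170])*4+[400,0]
print(p([479.6,-203.2,138]),p([479.6,-203.2,216]),p([490,-198,123]))
u=env.read_camera("side")[:,:,::-1]
cv2.imwrite('pics/p2.png',cv2.resize(u[100:290,200:400],None,fx=3.5,fy=3.1,interpolation=cv2.INTER_CUBIC))
E
```

```text
[552.65 188.25] [563.25  74.38] [558.28 196.63]
```

View pics/p2.png

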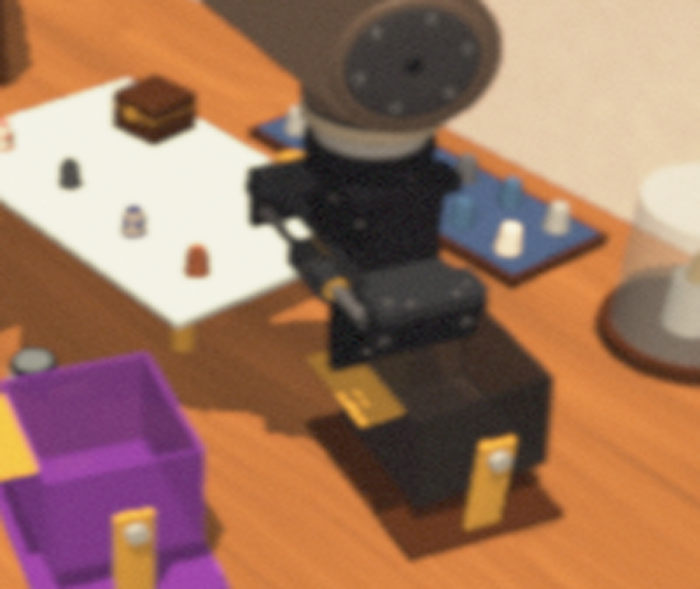

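Call:
step_arm --pt "8 0 2 0 0 0" --pt "8 0 2 0 0 0" --pt "8 1 0 0 0 0" --pt "8 1 0 0 0 0"

```text
t: 3.38
eef_pos: [479.4, -198.9, 132.9]
tcp_rot: [-2.915, 1.565, -1.607]
ft_force: [-6.3, 0.5, 4.6]
opening: 0.006
```

Call:
step_arm --pt "8 1 0 0 0 0" --pt "8 1 0 0 0 0" --pt "6 1 0 0 0 0"

```text
t: 3.75
eef_pos: [473.9, -197.4, 108.8]
tcp_rot: [2.421, 1.564, -2.554]
ft_force: [0.1, -1.0, 2.9]
opening: 0.005
```

Call:
step_arm --pt "4 0 0 0 0 0" --pt "4 0 0 0 0 0"

```text
t: 4.0
eef_pos: [474.3, -197.7, 102.6]
tcp_rot: [2.734, 1.565, -2.241]
ft_force: [-16.9, 9.1, 74.1]
opening: 0.003
```

Call:
step_arm --pt "-1 0 0 0 0 0" --pt "0 0 0 0 0 0" --pt "-3 0 0 0 0 0"

```text
t: 4.38
eef_pos: [474.2, -197.5, 107.7]
tcp_rot: [2.864, 1.565, -2.112]
ft_force: [-0.6, -0.2, 0.5]
opening: 0.001
```

Call:
step_arm --pt "-20 0 0 0 0 0" --pt "-40 0 0 0 0 0" --pt "-40 0 0 0 0 0" --pt "-40 0 0 0 0 0" --pt "-5 0 55 0 0 0" --pt "0 0 58 0 0 0" --pt "0 0 58 0 0 0" --pt "0 0 0 0 0 0"

```text
t: 5.38
eef_pos: [523.6, -28.4, 256.9]
tcp_rot: [-2.272, 1.564, -0.967]
ft_force: [-0.4, -0.2, -0.2]
opening: 0.004
```

```bash
python3 - <<'E'
from h import *
from scipy.spatial.transform import Rotation as R
t=env.read_camera("top")[:,:,::-1];u=env.read_camera("side")[:,:,::-1]
s=env.state();print(s['t'],s['eef_pos'],s['ft_force'])
M=R.from_euler('xyz',s['tcp_rot']).as_matrix();print(M)
print("to thimble z200",M.T@(np.array([543,111.5,200])-s['eef_pos']))
cv2.imwrite('pics/q.png',np.vstack([np.hstack([t,u])])[:, :]) if 0 else None
c=cv2.resize(t[120:220,140:370],None,fx=3,fy=3,interpolation=cv2.INTER_CUBIC)
d=cv2.resize(u[120:290,170:400],None,fx=3,fy=3*.55,interpolation=cv2.INTER_AREA)
d=cv2.resize(u[190:290,170:400],None,fx=3,fy=3,interpolation=cv2.INTER_CUBIC)
cv2.imwrite('pics/q.png',np.vstack([c,d]))
E
```

```text
5.475 [523.06 -31.13 256.76] [-0.14  0.08  0.22]
[[ 0.   -0.96  0.27]
 [-0.01  0.27  0.96]
 [-1.   -0.   -0.01]]
to thimble z200 [ 55.94  18.89 143.1 ]
```

View pics/q.png

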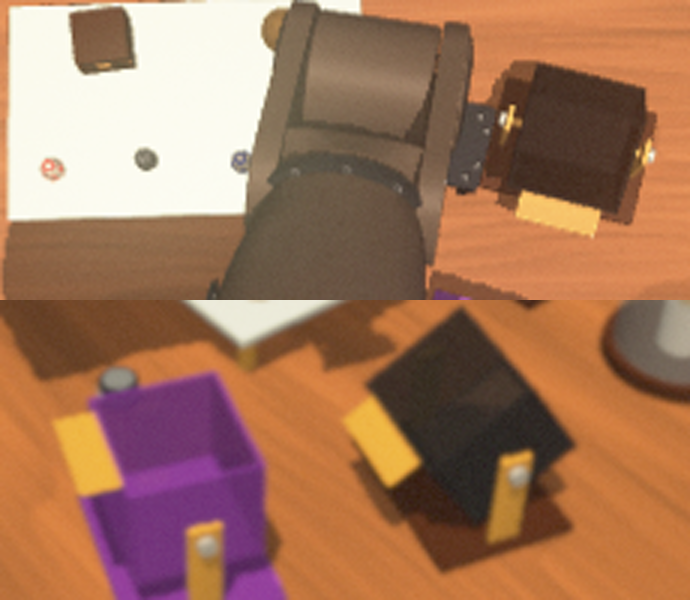

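The bin is at its stop: the lip is tipped right down at side-crop (380,440). Next, move over the thimble.

Call:
step_arm --pt "5 5 36 0 0 0" --pt "5 5 36 0 0 0" --pt "10 5 36 0 0 0" --pt "10 4 35 0 0 0" --pt "20 0 0 0 0 0" --pt "5 0 0 0 0 0" --pt "0 0 0 0 0 0"

```text
t: 6.35
eef_pos: [545.9, 105.6, 199.5]
tcp_rot: [-2.24, 1.562, -0.951]
ft_force: [1.1, 0.2, 0.0]
opening: 0.008
```

```bash
python3 - <<'E'
from h import *
from scipy.spatial.transform import Rotation as R
u=env.read_camera("side")[:,:,::-1]
s=env.state();print(s['t'],s['eef_pos'],s['ft_force'])
M=R.from_euler('xyz',s['tcp_rot']).as_matrix();print(M[:,0])
print("to z128",M.T@(np.array([543.5,112,128])-s['eef_pos']))
print("tip px",proj("side",s['eef_pos']+M[:,0]*25),"crown px",proj("side",[543.5,112,78]))
cv2.imwrite('pics/r.png',cv2.resize(u[80:210,160:320],None,fx=4.5,fy=4.5,interpolation=cv2.INTER_CUBIC))
E
```

```text
6.4 [545.93 105.63 199.69] [ 0.28 -0.56  0.73]
[ 0.01 -0.01 -1.  ]
to z128 [71.63  4.62  5.83]
tip px [239.14 136.17] crown px [237.28 165.75]
```

View pics/r.png

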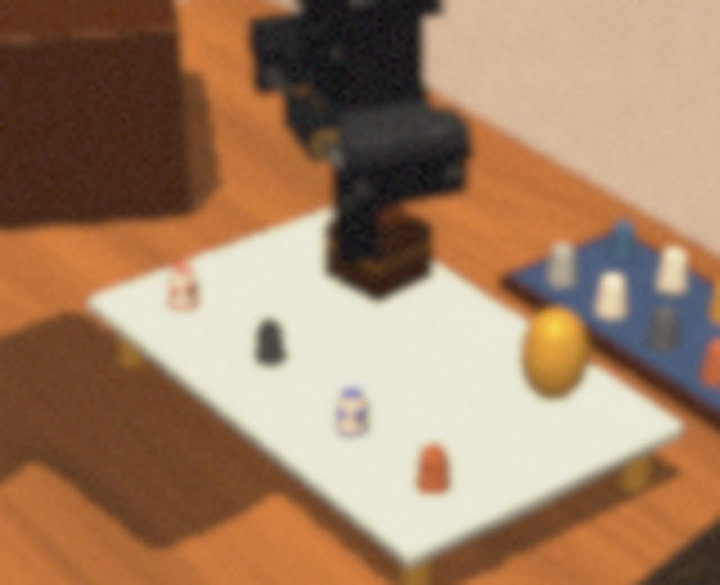

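Fingertips are visible at side (239.5,137), within about 1 px of the prediction, and the crown at (238,166.7) agrees too. Descend.

Call:
step_arm --pt "15 2 2 0 0 0" --pt "15 2 2 0 0 0" --pt "15 1 2 0 0 0" --pt "12 0 0 0 0 0" --pt "6 0 0 0 0 0" --pt "3 0 0 0 0 0" --pt "0 0 0 0 0 0"

```text
t: 7.28
eef_pos: [543.3, 111.9, 129.5]
tcp_rot: [-2.151, 1.561, -0.863]
ft_force: [-0.1, 1.0, 0.6]
opening: 0.006
```

```bash
python3 - <<'E'
from h import *
from scipy.spatial.transform import Rotation as R
u=env.read_camera("side")[:,:,::-1]
s=env.state();print(s['t'],s['eef_pos'],s['ft_force'])
M=R.from_euler('xyz',s['tcp_rot']).as_matrix();print(M[:,0])
g=s['eef_pos']+M[:,0]*6;print("grasp",g,"left",M.T@(np.array([543.5,112,122])-g))
print("tip px",proj("side",s['eef_pos']+M[:,0]*25))
cv2.imwrite('pics/s.png',cv2.resize(u[80:290,160:370],None,fx=2.8,fy=2.8,interpolation=cv2.INTER_CUBIC))
E
```

```text
7.325 [543.35 111.93 129.68] [ 0.33  0.39 -0.02]
[ 0.01 -0.01 -1.  ]
grasp [543.39 111.88 123.68] left [ 1.68 -0.06  0.15]
tip px [237.23 157.7 ]
```

View pics/s.png

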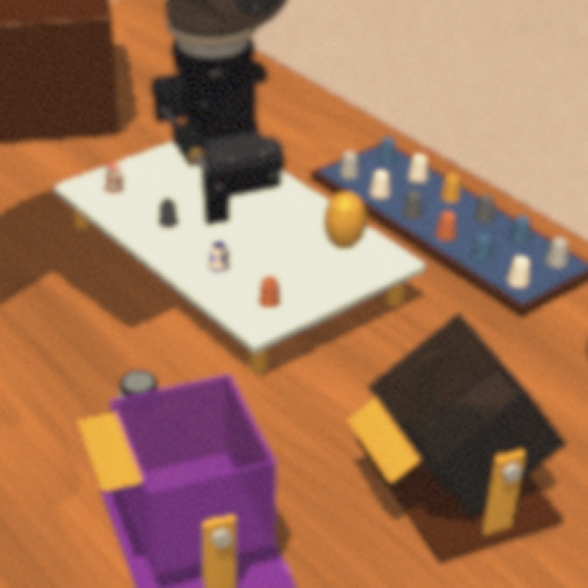

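The fingertips (side 237,159) stand just over the cornflower crown (238,167). The other thimbles haven't moved and the bin is still open. Hold here.

Call:
step_arm --pt "0 0 0 0 0 0" --pt "0 0 0 0 0 0" --pt "0 0 0 0 0 0" --pt "0 0 0 0 0 0" --pt "0 0 0 0 0 0" --pt "0 0 0 0 0 0" --pt "0 0 0 0 0 0" --pt "0 0 0 0 0 0"

```text
t: 8.32
eef_pos: [543.7, 111.9, 130.7]
tcp_rot: [-1.998, 1.56, -0.71]
ft_force: [-0.3, -0.1, 0.6]
opening: 0.003
```

Call:
step_arm --pt "0 0 0 0 0 0" --pt "0 0 0 0 0 0" --pt "0 0 0 0 0 0" --pt "0 0 0 0 0 0" --pt "0 0 0 0 0 0" --pt "0 0 0 0 0 0" --pt "0 0 0 0 0 0" --pt "0 0 0 0 0 0"

```text
t: 9.32
eef_pos: [543.7, 111.9, 130.6]
tcp_rot: [-2.004, 1.56, -0.716]
ft_force: [-0.6, -0.7, -0.0]
opening: 0.004
```

Call:
step_arm --pt "0 0 0 0 0 0" --pt "0 0 0 0 0 0" --pt "0 0 0 0 0 0" --pt "0 0 0 0 0 0" --pt "0 0 0 0 0 0" --pt "0 0 0 0 0 0" --pt "0 0 0 0 0 0" --pt "0 0 0 0 0 0"

```text
t: 10.32
eef_pos: [543.7, 111.9, 130.7]
tcp_rot: [-1.999, 1.56, -0.711]
ft_force: [0.3, 0.4, -0.1]
opening: 0.005
```

Call:
step_arm --pt "0 0 0 0 0 0" --pt "0 0 0 0 0 0" --pt "0 0 0 0 0 0" --pt "0 0 0 0 0 0" --pt "0 0 0 0 0 0" --pt "0 0 0 0 0 0" --pt "0 0 0 0 0 0" --pt "0 0 0 0 0 0"

```text
t: 11.32
eef_pos: [543.7, 111.9, 130.7]
tcp_rot: [-2.0, 1.56, -0.712]
ft_force: [0.7, 0.0, -0.6]
opening: 0.001
```

```bash
python3 - <<'E'
from h import *
u=env.read_camera("side")[:,:,::-1]; a=cv2.imread('pics/side0.png')
print(env.state()['eef_pos'],env.state()['ft_force'])
def bl(im,x0,y0,x1,y1):
    c=im[y0:y1,x0:x1].astype(float); y,x=np.nonzero(np.linalg.norm(c-np.median(c.reshape(-1,3),0),axis=2)>45); return x.mean()+x0,y.mean()+y0
for b in((230,163,247,181),(212,148,229,164),(248,175,266,193),(192,136,209,152)): print(bl(a,*b),bl(u,*b))
env.job_done()
E
```

```text
[543.72 111.95 130.67] [ 0.31  0.06 -0.56]
(np.float64(237.86764705882354), np.float64(171.4558823529412)) (np.float64(238.1095890410959), np.float64(171.43835616438355))
(np.float64(219.4875), np.float64(156.05)) (np.float64(219.46913580246914), np.float64(156.0))
(np.float64(255.95604395604397), np.float64(184.0879120879121)) (np.float64(255.9111111111111), np.float64(184.04444444444445))
(np.float64(198.51724137931035), np.float64(140.5287356321839)) (np.float64(198.63), np.float64(141.02))
the job is handed in; nothing more can be done
```

I pushed the smoked-glass bin's lip down with the closed fingertips until the bin reached its stop, then lifted clear. I then pointed at the cornflower thimble from straight above, tips about 27 mm over its crown, held there a little over 4 s, and handed in at about 11.4 s still pointing.

**Bin:** it stayed open in the later pictures. I judged the tilt by eye from the side view and did not measure the angle. The wrist force peaked at about 75 N in the readings when the bin met its stop, below the 120 N limit.

**Pointing:** the measured tool position is within about 1 mm horizontally of where I placed the thimble from the images. That estimate is good to a few millimetres. The wrist force was about 0 N throughout.

**Thimbles:** all four are within half a pixel of their starting places in the side picture.

**Egg, ring box and loupe:** these look unmoved in the side picture, but I did not measure them.

**Disagreement:** the side and top cameras differed by about 2 mm on the thimble, and by more on heights: the lip came out about 14 mm low. I therefore placed the lip from the top view and pressed until I felt contact.

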